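# Pack the pantry box, heavy jars below and spices on top

## Robot

A 7-joint arm with a two-finger parallel gripper is mounted at the origin on a cart in front of the work surface, level with it; the furniture and walls round the work are solid. World frame = base frame: x ahead of the robot, y to its left, z up, the work surface at z = 0. Lengths are in m, angles in rad, forces in N, time in s.
With the tool pointing down it reaches from about 0.425 to 0.925 m from the base axis. Payload 6.8 kg.
Tool frame: the origin (TCP) lies at the very end of the fingers, on their centre line; the grasp point (between the pads) lies 19 mm behind it (arm.grip_depth is the distance from the TCP to the grasp point, in m); z points along the fingers, y is the direction in which the jaws open and shut (so a half turn about z gives the same grasp; the last joint's range is limited). The gripper opens to 85 mm and grips with 20 to 120 N. Pads are 22 mm wide; open, the fingers measure 114 mm over their backs; the gripper's body (76 mm by 85 mm) begins 54 mm behind the grasp point. The pads swing forward as they close: fully open they stand 13 mm farther back than shut.
Start: joints at [-1.322, 0.477, 0.022, 1.555, -0.011, 1.109, -0.083], TCP at [0.236, 0.633, 0.203] pointing down, gripper open.
Joint ranges: [-2.96, 2.96], [-0.34, 2.1], [-1.41, 1.46], [0.24, 2.44], [-1.37, 4.51], [0.17, 1.92], [-2.96, 2.96]. Speed limits (rad/s): [2.39, 2.39, 3.14, 3.14, 3.14, 3.14, 3.14].

## Interface

Orientations are given as a rotation vector (axis times angle).
In Python, from station import arm gives the robot as it stands.
- The arm moves only by the shell command python3 -m pendant 'ROWS'. ROWS is JSON, a list of rows, each an object of numbers: "ax", "ay", "az": the turn, a rotation vector about the world's x, y, z in rad; "tx", "ty", "tz": the shift along the world's x, y, z in cm; "gripper": the finger opening in cm, from 0 to 8.54. A call has 1 to 20 rows; each row shifts and turns the commanded pose from where the row before left it; what a row does not reach is not made up. A row lasts 1/10 s, in which the tool goes at most 50 mm and 8.59 degrees, less where a joint would pass 70% of its speed; a pose out of reach is approached as far as the arm can. A call with a gripper value outside its range is refused whole. The fingers move at their own pace and stop on an object; the grip force is fixed at half the most. Time passes only in rows, so rows that do not move let the fingers close. It gives the time, the measured TCP pose, the force and the opening at its end, in the units of the state.
- arm.get_obs(): the state, without advancing time (a new reading comes with each control period).
- arm.snapshot(name): name is "side" or "top"; returns the picture (400x640x3 uint8, red, green, blue); there is no depth.
- arm.camera_params(name): a dict with "fovy" (degrees; the focal length in pixels is half the picture's height over the tangent of half this angle, whatever the lens; pixels are square), "cx", "cy" (the principal point, pixels), "k1" (the pictures are not rectified: a ray, as slopes to the right and down, at radius r is drawn at 1 + k1 r^2 times it, then the intrinsics apply), "extrinsics" (4x4, takes a point from world to camera coordinates). Camera axes: x right, y up, looking along -z (the intrinsics and any distortion apply to the point x, -y, -z); pixel columns grow to the right and rows downward; lengths in m; the calibration is good to about 2 mm. A picture is of the moment at which its call begins. camera_params takes no time and is no camera call.
- arm.job_done(): hands the job in, once; it reports no verdict.
The state is a dict: "clock": time; "joints": joint angles; "joint_vel": joint speeds; "joint_torque": joint torques, N m; "ee_pos": TCP position; "tcp_rot": TCP orientation; "force": force on the tool from outside, world axes, zero at the start; "wrist_torque": the same for the moment, N m; "finger_gap": finger opening in m.
Only numpy, scipy, OpenCV 4.12 (cv2) and the standard library are available. Lean on these libraries where they do the work, as an engineer would, in place of code of your own. Each camera call takes 0.05 s, during which the arm holds its last target. There are 200 camera calls.

## Task

Pack the wooden pantry box for the trip: first stand the two heavy squat glass jars upright on the bottom of the box, one in each compartment, then set the empty tray on the box so that its four feet drop inside the walls and it lies flat on the rim, and only then stand the two tall thin spice jars upright in the tray's round wells, one in each. It does not matter which jar gets which compartment or which spice jar gets which well. The salt shaker and the food tin stay behind: do not knock them over or push them about, and do not tip over any of the jars. The wall cabinet hangs low above the back of the worktop, so lift things there only a little before bringing them forward.

Things in the scene. Friction and masses are not known exactly. Their poses are not given: they have to be found in the camera images.
- pantry_box: Open box of brown boards on the worktop, fixed, 250 mm long (its y) x 132 mm wide (its x) x 112 mm high, walls and floor 10 mm thick. Origin: centre of its underside, z up. A 6 mm divider across the middle (top at z = 55 mm) makes two compartments, each 112 mm along x and y, centred at x = 0, y = +59 and y = -59 mm.
- tray: Loose pale tray, 0.25-0.45 kg: board 250 (y) x 132 (x) mm, top at z=36, on 4 tapered rubber feet 12 high. Origin: centre, at foot bottoms. 2 round wells, 63 wide, at x=0, y=+70/-70, floor at z=22. Lift by the brown grip board in the middle, 14 thick (y), 70 long (x), top at z=86. Seated on the box its origin is 100 above the box underside, feet inside with 4 mm play (9 at tips). Either way round.
- mustard_jar: Squat square glass jar with rounded corners, yellow contents and red screw lid, 60 x 60 mm (sides along its x and y), 80 mm high, 0.16 to 0.3 kg: a heavy jar. Origin: centre of its underside, z up.
- dark_jar: Squat round glass jar with white screw lid and pale green contents, 62 mm across, 85 mm high, 0.2 to 0.4 kg: a heavy jar. Origin: centre of its underside, z up.
- spice_pot: Tall thin round spice jar with green label and white cap, 41 mm across, 99 mm high, 0.08 to 0.15 kg. Origin: centre of its underside, z up.
- spice_pot_c: Tall thin round spice jar with red cap, 46 mm across, 104 mm high, 0.08 to 0.15 kg. Origin: centre of its underside, z up.
- salt_shaker: Salt shaker with clear waisted body and grey domed top, 44 mm across, 90 mm high, loose; stays behind. Origin: centre of its underside.
- coffee_tin: Food tin with a printed paper label and a metal lid, 75 mm across, 110 mm high, loose; stays behind. Origin: centre of its underside.

How it is judged:
By the outcome, as a careful person would: the job done as asked, in the order asked, and still so for the second after the job is handed in, with the robot touching nothing.
It also fails if it takes over 109 s, if anything falls off the work surface, if the arm or the gripper's body presses on something with over 40 N, if the wrist force passes 120 N, or if a joint passes its speed limit or range.

## Working session

There is one attempt and no reset: what is moved stays moved. The work goes in short steps, Python scripts to look and compute and a shell command to move; the robot and the scene stay as the last step left them, time stands still between calls to the robot, and variables do not carry over. Pictures are saved under pics/ and viewed, about 12 in all and at most 16, crops included, and the job is handed in when it is done.

```bash
mkdir -p pics; ls
python3 - <<'E'
from station import arm
import cv2
for n in ("side","top"):
    cv2.imwrite(f"pics/{n}0.png",arm.snapshot(n)[:,:,::-1]); print(n,arm.camera_params(n))
print(arm.get_obs())
E
```

```text
pics
side {'fovy': 50.87360736603666, 'cx': 322.0736543812764, 'cy': 198.80444875067738, 'k1': -0.07446327760978277, 'extrinsics': array([[ 0.80584507, -0.59191481, -0.0158297 , -0.49067009],
       [ 0.40147318,  0.52653285,  0.74938805, -0.26143943],
       [-0.43523903, -0.61024587,  0.66194182, -0.79192888],
       [ 0.        ,  0.        ,  0.        ,  1.        ]])}
top {'fovy': 52.47941768574848, 'cx': 324.5051502502058, 'cy': 209.71309512667938, 'k1': -0.08187916484756355, 'extrinsics': array([[-0.05832449, -0.99828558, -0.00491376,  0.01801054],
       [ 0.97603228, -0.05805672,  0.20973888, -0.58639739],
       [-0.20966458,  0.00743693,  0.97774509, -1.0126486 ],
       [ 0.        ,  0.        ,  0.        ,  1.        ]])}
{'clock': 0.1, 'joints': array([-1.32209296,  0.47774483,  0.02235449,  1.55632332, -0.0115302 ,
        1.10931569, -0.08310022]), 'joint_vel': array([-0.00074955, -0.0008736 , -0.00061442, -0.00366861, -0.00133733,
        0.00155587, -0.00066282]), 'joint_torque': array([ 4.80610208e-03, -5.97766149e+01,  1.61419563e+00, -2.81958801e+01,
        1.28832803e-02,  5.08504047e-03,  2.82398804e-05]), 'ee_pos': array([0.23557484, 0.63194491, 0.20161719]), 'tcp_rot': array([-5.57468139e-01, -3.09153599e+00,  2.59419563e-03]), 'force': array([-0.10988204,  0.30511063, -1.07700752]), 'wrist_torque': array([0.00182214, 0.02399974, 0.04154845]), 'finger_gap': 0.08550250095786549}
```

View pics/side0.png

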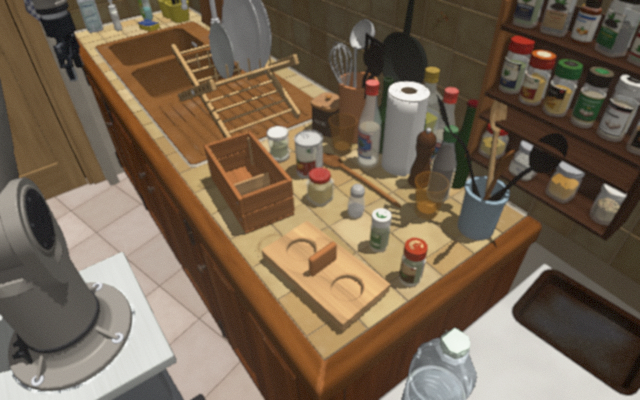

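View pics/top0.png

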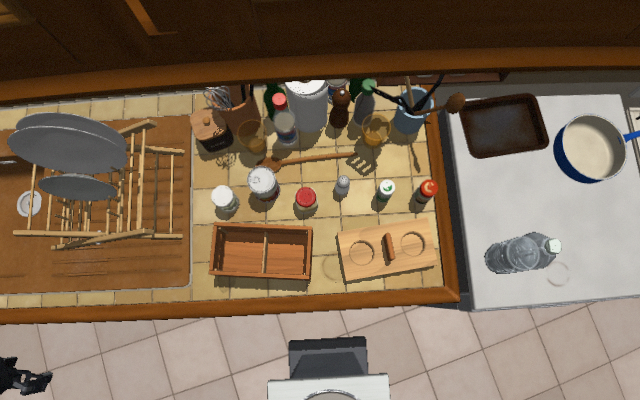

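The top view shows the box at (262,252), tray (388,250), white-lid jar (225,197), tin (263,182), mustard (305,198), salt (342,186), spice pots (386,188) and (428,190). I'll enlarge this area to get precise pixels.

```bash
cat > h.py <<'E'
import numpy as np, cv2
from station import arm
def cam(n):
    p=arm.camera_params(n); f=200/np.tan(np.radians(p['fovy'])/2)
    K=np.array([[f,0,p['cx']],[0,f,p['cy']],[0,0,1]]); d=np.array([p['k1'],0,0,0.])
    E=np.diag([1,-1,-1,1])@p['extrinsics']; return K,d,E[:3,:3],E[:3,3]
def at(n,uv,z):
    K,d,R,t=cam(n); q=cv2.undistortPoints(np.array(uv,float).reshape(-1,1,2),K,d)[:,0]
    D=np.c_[q,np.ones(len(q))]@R; C=-R.T@t
    return C+D*((z-C[2])/D[:,2])[:,None]
def px(n,X):
    K,d,R,t=cam(n); return cv2.projectPoints(np.array(X,float).reshape(-1,1,3),cv2.Rodrigues(R)[0],t,K,d)[0][:,0]
def shot(n,name,box,s):
    im=arm.snapshot(n)[:,:,::-1]; cv2.imwrite(f'pics/{name}_full.png',im); crop(im,name,box,s)
def crop(im,name,box,s):
    x0,y0,x1,y1=box; c=cv2.resize(im[y0:y1,x0:x1],None,fx=s,fy=s,interpolation=cv2.INTER_CUBIC)
    for x in range((x0+9)//10*10,x1,10): cv2.putText(c,str(x),(int((x-x0+.5)*s)-8,8),0,.28,(255,0,255),1); cv2.line(c,(int((x-x0+.5)*s),10),(int((x-x0+.5)*s),14),(255,0,255),1)
    for y in range((y0+9)//10*10,y1,10): cv2.putText(c,str(y),(0,int((y-y0+.5)*s)+3),0,.28,(255,0,255),1)
    cv2.imwrite(f'pics/{name}.png',c)
E
python3 - <<'E'
from h import *
crop(cv2.imread('pics/top0.png'),'t1',(200,170,445,300),3.2)
crop(cv2.imread('pics/side0.png'),'s1',(200,120,440,330),2.8)
print(at('top',[(225,191)],.085),at('top',[(262,250)],.112))
E
```

```text
[[0.64746375 0.2424073  0.085     ]] [[0.48297508 0.14453107 0.112     ]]
```

View pics/t1.png

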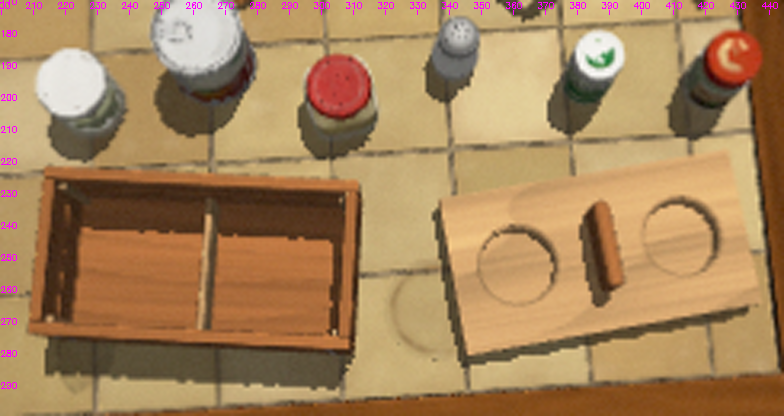

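View pics/s1.png

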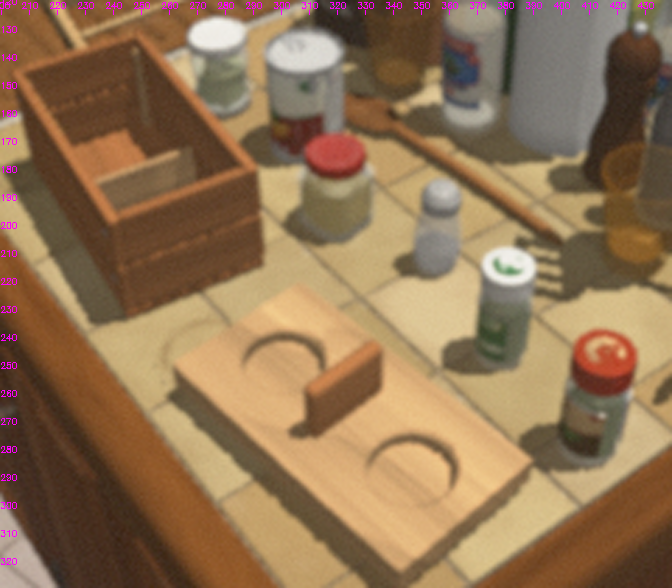

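Run:
```python
from h import *
np.set_printoptions(precision=4,suppress=True)
T=lambda a:(np.array(a)/3.2-.5+[200,170]); S=lambda a:(np.array(a)/2.8-.5+[200,120])
for n,z,t,s in [('dark',.085,(73,86),(217,35)),('must',.080,(338,87),(335,154)),('spice',.099,(599,55),(509,266)),('spicec',.104,(732,57),(604,355)),('salt',.085,(460,31),(441,195)),('tin',.110,(200,38),(304,50))]:
    print(n,at('top',[T(t)],z)[0,:2],at('side',[S(s)],z)[0,:2])
def rect(n,p,z):
    P=at(n,p,z)[:,:2]; print('c',P.mean(0),'sides',np.linalg.norm(P-np.roll(P,-1,0),axis=1)); 
    for i in range(4):
        e=P[(i+1)%4]-P[i]; print('  ang',np.degrees(np.arctan2(e[1],e[0])).round(1),end='')
    print()
rect('top',T([(44,169),(360,183),(352,350),(27,331)]),.112)
rect('side',S([(17,73),(141,35),(262,172),(112,219)]),.112)
rect('top',T([(438,200),(728,153),(759,301),(467,354)]),.036)
rect('side',S([(302,285),(174,368),(402,573),(533,460)]),.036)
print('grip',at('top',T([(602,203),(617,285)]),.086),at('side',S([(310,385),(377,342)]),.086))
print('wells',at('top',T([(517,265),(680,236)]),.036),at('side',S([(284,365),(411,472)]),.036))
```

```text
dark [0.6333 0.2496] [0.6343 0.2429]
must [0.6205 0.0323] [0.6187 0.0232]
spice [ 0.6299 -0.1807] [ 0.6288 -0.1867]
spicec [ 0.6207 -0.2875] [ 0.617  -0.2966]
salt [ 0.6608 -0.0705] [ 0.6523 -0.0795]
tin [0.6603 0.1402] [0.6657 0.1359]
c [0.4833 0.1487] sides [0.25   0.1293 0.2513 0.1271]
  ang -95.9  ang 174.3  ang 83.6  ang -6.3
c [0.4838 0.1375] sides [0.1222 0.244  0.127  0.2359]
  ang -6.7  ang -95.2  ang 169.7  ang 83.7
c [ 0.478  -0.1761] sides [0.2496 0.1268 0.2468 0.1299]
  ang -84.2  ang -174.4  ang 96.5  ang 6.9
c [ 0.477  -0.1844] sides [0.1308 0.2459 0.1313 0.2456]
  ang -173.4  ang -83.3  ang 6.8  ang 96.8
grip [[ 0.511  -0.1742  0.086 ]
 [ 0.4449 -0.1803  0.086 ]] [[ 0.4477 -0.1827  0.086 ]
 [ 0.5096 -0.1786  0.086 ]]
wells [[ 0.4707 -0.107   0.036 ]
 [ 0.4865 -0.2452  0.036 ]] [[ 0.4667 -0.1181  0.036 ]
 [ 0.4815 -0.2546  0.036 ]]
```

Run:
```python
from h import *
np.set_printoptions(precision=4,suppress=True)
def blob(im,lo,hi,box):
    h=cv2.cvtColor(im,cv2.COLOR_BGR2HSV); h[...,0]=(h[...,0].astype(int)+30)%180
    m=np.zeros(h.shape[:2],np.uint8); x0,y0,x1,y1=box
    m[y0:y1,x0:x1]=cv2.inRange(h,lo,hi)[y0:y1,x0:x1]
    n,l,s,c=cv2.connectedComponentsWithStats(m); i=1+s[1:,4].argmax(); return c[i],s[i]
t=cv2.imread('pics/top0.png');s=cv2.imread('pics/side0.png')
lo,hi=(20,120,70),(36,255,255)
for z,bt,bs in [(.08,(290,180,325,215),(300,160,340,200)),(.104,(412,170,445,205),(395,230,435,265))]:
    a,sa=blob(t,lo,hi,bt); b,sb=blob(s,lo,hi,bs)
    print(a,sa,b,sb, at('top',[a],z)[0],at('side',[b],z)[0])
    P=[]
    for n,uv in(('top',a),('side',b)):
        p=at(n,[uv],z)[0];q=at(n,[uv],0)[0];P.append((p,(q-p)/np.linalg.norm(q-p)))
    A=sum(np.eye(3)-np.outer(d,d) for p,d in P);B=sum((np.eye(3)-np.outer(d,d))@p for p,d in P)
    print('tri',np.linalg.solve(A,B))
```

```text
[305.2871 196.6278] [296 187  20  20 317] [316.6308 173.0523] [303 162  27  21 344] [0.6207 0.0319 0.08  ] [0.6172 0.0316 0.08  ]
tri [0.6196 0.0326 0.0788]
[428.8704 189.    ] [420 180  18  18 108] [416.0933 252.7409] [405 243  22  18 193] [ 0.6161 -0.2886  0.104 ] [ 0.6064 -0.3093  0.104 ]
tri [ 0.6232 -0.2959  0.0797]
```

```bash
python3 -m pendant '[{"tx":5,"tz":0},{"tx":4,"ty":-3},{"tx":4,"ty":-3},{"tx":4,"ty":-3},{"tx":4,"ty":-3},{"tx":4,"ty":-3},{"tx":3,"ty":-4},{"tx":1.5,"ty":-4},{"ty":-4},{"ty":-4},{"ty":-4}]'
```

```text
invalid input at $[0]: expected keys ax, ay, az, tx, ty, tz, gripper
```

```bash
python3 -m pendant '[{"ax":0,"ay":0,"az":-0.11,"tx":2.0,"ty":-3.2,"tz":0,"gripper":8.5},{"ax":0,"ay":0,"az":-0.11,"tx":2.0,"ty":-3.2,"tz":0,"gripper":8.5},{"ax":0,"ay":0,"az":-0.11,"tx":2.0,"ty":-3.2,"tz":0,"gripper":8.5},{"ax":0,"ay":0,"az":-0.11,"tx":2.0,"ty":-3.2,"tz":0,"gripper":8.5},{"ax":0,"ay":0,"az":-0.11,"tx":2.0,"ty":-3.2,"tz":0,"gripper":8.5},{"ax":0,"ay":0,"az":-0.11,"tx":2.0,"ty":-3.2,"tz":0,"gripper":8.5},{"ax":0,"ay":0,"az":-0.11,"tx":2.0,"ty":-3.2,"tz":0,"gripper":8.5},{"ax":0,"ay":0,"az":-0.11,"tx":2.0,"ty":-3.2,"tz":0,"gripper":8.5},{"ax":0,"ay":0,"az":-0.11,"tx":2.0,"ty":-3.2,"tz":0,"gripper":8.5},{"ax":0,"ay":0,"az":-0.11,"tx":2.0,"ty":-3.2,"tz":0,"gripper":8.5},{"ax":0,"ay":0,"az":-0.11,"tx":2.0,"ty":-3.2,"tz":0,"gripper":8.5},{"ax":0,"ay":0,"az":-0.11,"tx":2.0,"ty":-3.2,"tz":0,"gripper":8.5}]'
cat >> h.py <<'E'
def st():
    o=arm.get_obs(); from scipy.spatial.transform import Rotation as Ro
    R=Ro.from_rotvec(o['tcp_rot']).as_matrix(); print('t',round(o['clock'],2),'tcp',o['ee_pos'].round(4),'jaw',np.degrees(np.arctan2(R[1,1],R[0,1])).round(2),'tilt',R[:2,2].round(4),'F',o['force'].round(1),'gap',round(o['finger_gap'],4)); return o['ee_pos']
E
python3 - <<'E'
from h import *
st()
for n,b,s in (('top',(190,150,350,300),4),('side',(180,60,340,230),3.5)): shot(n,n+'2',b,s)
print(px('top',arm.get_obs()['ee_pos']),px('side',arm.get_obs()['ee_pos']))
E
```

```text
clock: 1.3
ee_pos: [0.4761, 0.247, 0.2023]
tcp_rot: [-2.341, -2.095, 0.0]
force: [0.9, 0.1, 0.3]
finger_gap: 0.0847
t 1.3 tcp [0.4761 0.247  0.2023] jaw -6.33 tilt [-0.0003 -0.0001] F [0.9 0.1 0.3] gap 0.0847
[[212.86699387 249.86723172]] [[218.43666393 112.32970376]]
```

View pics/side2.png

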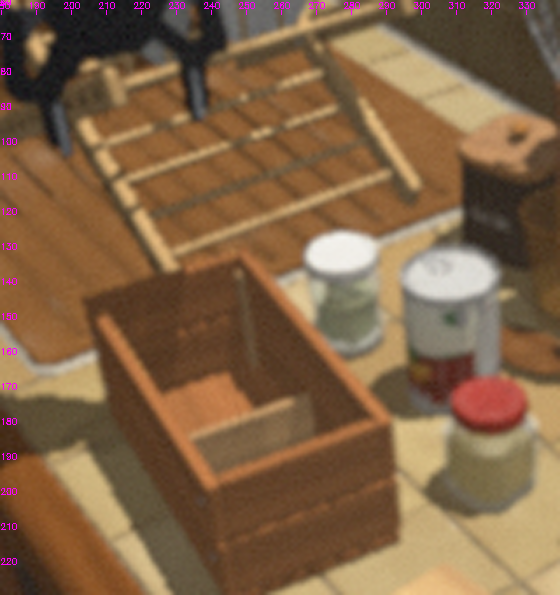

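Run:
```python
from h import *
print(px('side',[(.4761,.247,.2153),(.4761,.247,.23),(.4761,.259,.2153)]),px('top',[(.4761,.247,.2153),(.4761,.259,.2153)]))
im=cv2.imread('pics/side2_full.png'); E=100
a,b=cv2.imread('pics/top2_full.png'),im
crop(a,'t2',(185,160,335,300),3.6); crop(b,'s2',(180,60,260,130),6)
x,y=cv2.imread('pics/t2.png'),cv2.imread('pics/s2.png'); x=cv2.copyMakeBorder(x,0,max(0,y.shape[0]-x.shape[0]),0,0,0)
cv2.imwrite('pics/t2b.png',x)
```

```text
[[215.85557513 107.28842224]
 [214.78157967 101.84521432]
 [213.74172096 105.38558709]] [[209.35568962 250.37525749]
 [204.06370585 250.66406647]]
```

View pics/t2b.png

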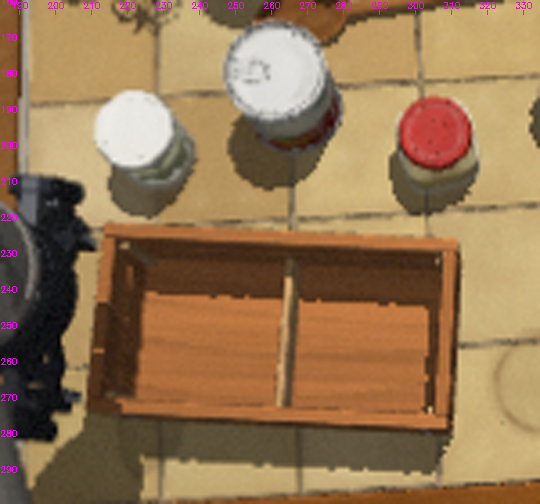

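```bash
python3 -m pendant '[{"ax":0,"ay":0,"az":0,"tx":3.9,"ty":0,"tz":-1.9,"gripper":8.5},{"ax":0,"ay":0,"az":0,"tx":3.9,"ty":0,"tz":-1.9,"gripper":8.5},{"ax":0,"ay":0,"az":0,"tx":3.9,"ty":0,"tz":-1.9,"gripper":8.5},{"ax":0,"ay":0,"az":0,"tx":4.0,"ty":0,"tz":-1.9,"gripper":8.5},{"ax":0,"ay":0,"az":0,"tx":0,"ty":0,"tz":0,"gripper":8.5},{"ax":0,"ay":0,"az":0,"tx":0,"ty":0,"tz":0,"gripper":8.5}]'
python3 - <<'E'
from h import *
st(); shot('side','s3',(190,60,330,200),5)
E
```

```text
clock: 2.0
ee_pos: [0.6322, 0.2483, 0.1249]
tcp_rot: [-2.336, -2.1, 0.004]
force: [-0.0, 0.0, -0.3]
finger_gap: 0.0849
t 2.0 tcp [0.6322 0.2483 0.1249] jaw -6.07 tilt [-0.0025 -0.0015] F [-0.   0.  -0.3] gap 0.0849
```

View pics/s3.png

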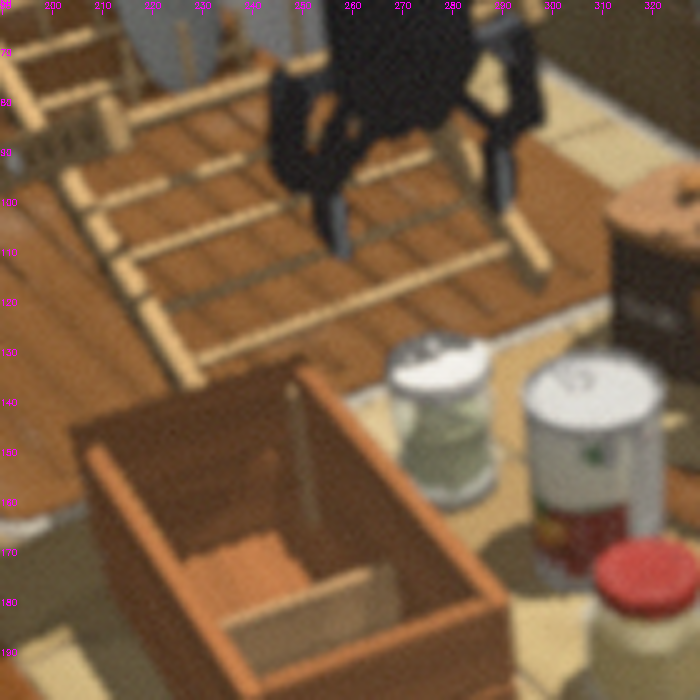

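Run:
```python
from h import *
print(px('side',[(.632,.2483,z) for z in (.085,.125,.138,.150)]))
```

```text
[[275.284466   131.4394238 ]
 [274.00056944 118.8702855 ]
 [273.57230591 114.66553067]
 [273.1720774  110.73047268]]
```

```bash
python3 -m pendant '[{"ax":0,"ay":0,"az":0,"tx":0.1,"ty":-0.3,"tz":-2,"gripper":8.5},{"ax":0,"ay":0,"az":0,"tx":0,"ty":0,"tz":-2,"gripper":8.5},{"ax":0,"ay":0,"az":0,"tx":0,"ty":0,"tz":-2,"gripper":8.5},{"ax":0,"ay":0,"az":0,"tx":0,"ty":0,"tz":-2.1,"gripper":8.5},{"ax":0,"ay":0,"az":0,"tx":0,"ty":0,"tz":0,"gripper":8.5},{"ax":0,"ay":0,"az":0,"tx":0,"ty":0,"tz":0,"gripper":5},{"ax":0,"ay":0,"az":0,"tx":0,"ty":0,"tz":0,"gripper":5},{"ax":0,"ay":0,"az":0,"tx":0,"ty":0,"tz":0,"gripper":5},{"ax":0,"ay":0,"az":0,"tx":0,"ty":0,"tz":0,"gripper":5},{"ax":0,"ay":0,"az":0,"tx":0,"ty":0,"tz":0,"gripper":5},{"ax":0,"ay":0,"az":0,"tx":0,"ty":0,"tz":0,"gripper":5},{"ax":0,"ay":0,"az":0,"tx":0,"ty":0,"tz":0,"gripper":5}]'
python3 -c "
from h import *
st()"
```

```text
clock: 3.25
ee_pos: [0.635, 0.2463, 0.0484]
tcp_rot: [2.336, 2.101, 0.006]
force: [-1.8, 0.3, 7.2]
finger_gap: 0.0554
t 3.25 tcp [0.635  0.2463 0.0484] jaw -6.07 tilt [0.0028 0.0021] F [-1.8  0.3  7.2] gap 0.0554
```

```bash
python3 -m pendant '[{"ax":0,"ay":0,"az":0,"tx":0,"ty":0,"tz":0,"gripper":5},{"ax":0,"ay":0,"az":0,"tx":0,"ty":0,"tz":0,"gripper":5},{"ax":0,"ay":0,"az":0,"tx":0,"ty":0,"tz":0,"gripper":5}]'
python3 - <<'E'
from h import *
st(); shot('side','s4',(230,70,330,180),5)
E
```

```text
clock: 3.55
ee_pos: [0.635, 0.2463, 0.0484]
tcp_rot: [2.336, 2.1, 0.006]
force: [-1.8, -0.2, 7.0]
finger_gap: 0.0553
t 3.55 tcp [0.635  0.2463 0.0484] jaw -6.07 tilt [0.0029 0.0021] F [-1.8 -0.2  7. ] gap 0.0553
```

View pics/s4.png

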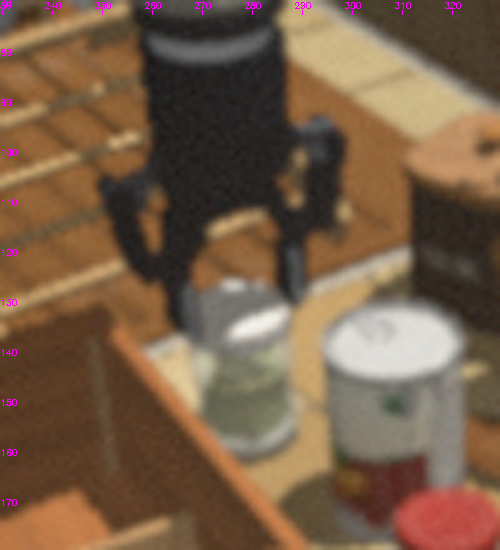

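```bash
python3 -m pendant '[{"ax":0,"ay":0,"az":0,"tx":0,"ty":0,"tz":1,"gripper":5},{"ax":0,"ay":0,"az":0,"tx":0,"ty":0,"tz":1,"gripper":5},{"ax":0,"ay":0,"az":0,"tx":0,"ty":0,"tz":1,"gripper":5},{"ax":0,"ay":0,"az":0,"tx":0,"ty":0,"tz":0,"gripper":5},{"ax":0,"ay":0,"az":0,"tx":0,"ty":0,"tz":0,"gripper":5}]'
python3 - <<'E'
from h import *
st(); shot('side','s5',(230,70,330,180),5)
E
```

```text
clock: 4.1
ee_pos: [0.6339, 0.2456, 0.076]
tcp_rot: [2.336, 2.101, 0.001]
force: [-0.0, -0.2, -1.5]
finger_gap: 0.0553
t 4.1 tcp [0.6339 0.2456 0.076 ] jaw -6.07 tilt [0.0007 0.0004] F [-0.  -0.2 -1.5] gap 0.0553
```

View pics/s5.png

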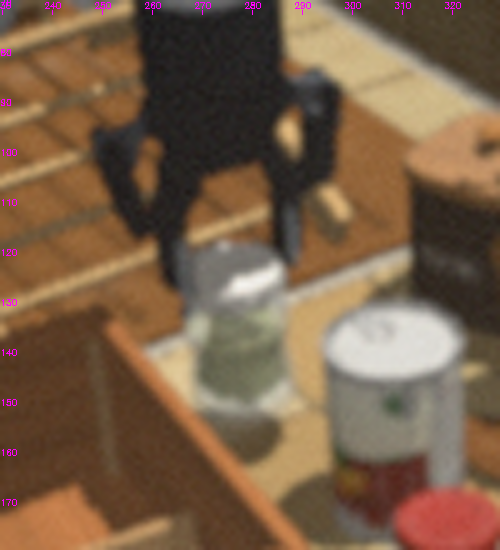

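```bash
python3 -m pendant '[{"ax":0,"ay":0,"az":0,"tx":-1.0,"ty":0,"tz":3.0,"gripper":5},{"ax":0,"ay":0,"az":0,"tx":-1.0,"ty":0,"tz":3.0,"gripper":5},{"ax":0,"ay":0,"az":0,"tx":-1.0,"ty":0,"tz":3.0,"gripper":5},{"ax":0,"ay":0,"az":0,"tx":-1.0,"ty":0,"tz":2.2,"gripper":5},{"ax":0,"ay":0,"az":0,"tx":-2.5,"ty":-1.0,"tz":0,"gripper":5},{"ax":0,"ay":0,"az":0,"tx":-2.5,"ty":-1.0,"tz":0,"gripper":5},{"ax":0,"ay":0,"az":0,"tx":-2.5,"ty":-1.0,"tz":0,"gripper":5},{"ax":0,"ay":0,"az":0,"tx":-2.5,"ty":-1.0,"tz":0,"gripper":5},{"ax":0,"ay":0,"az":0,"tx":0,"ty":0,"tz":0,"gripper":5},{"ax":0,"ay":0,"az":0,"tx":0,"ty":0,"tz":0,"gripper":5},{"ax":0,"ay":0,"az":0,"tx":0,"ty":0,"tz":0,"gripper":5}]'
python3 - <<'E'
from h import *
st(); shot('side','s6',(180,40,330,220),3.6)
E
```

```text
clock: 5.25
ee_pos: [0.4945, 0.2059, 0.1875]
tcp_rot: [2.336, 2.101, 0.001]
force: [0.2, -0.3, -2.1]
finger_gap: 0.0553
t 5.25 tcp [0.4945 0.2059 0.1875] jaw -6.07 tilt [0.0007 0.0001] F [ 0.2 -0.3 -2.1] gap 0.0553
```

View pics/s6.png

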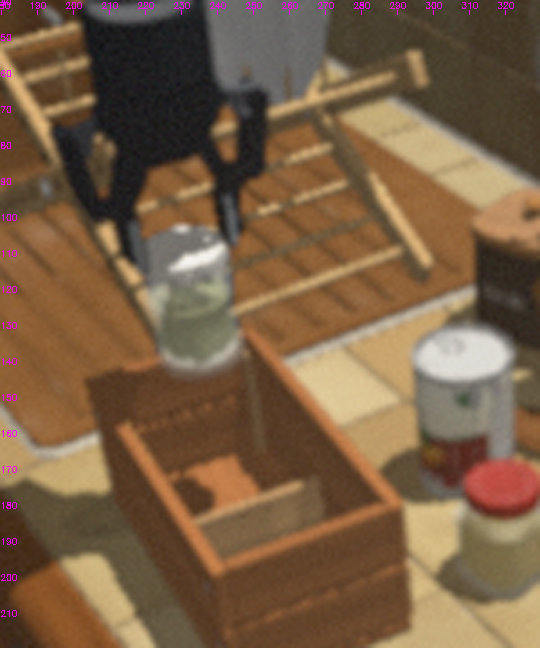

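```bash
python3 -m pendant '[{"ax":0,"ay":0,"az":0,"tx":-0.6,"ty":-0.1,"tz":-2.4,"gripper":5},{"ax":0,"ay":0,"az":0,"tx":0,"ty":0,"tz":-2.4,"gripper":5},{"ax":0,"ay":0,"az":0,"tx":0,"ty":0,"tz":-2.4,"gripper":5},{"ax":0,"ay":0,"az":0,"tx":0,"ty":0,"tz":-2.4,"gripper":5},{"ax":0,"ay":0,"az":0,"tx":0,"ty":0,"tz":-2.0,"gripper":5},{"ax":0,"ay":0,"az":0,"tx":0,"ty":0,"tz":-0.4,"gripper":5},{"ax":0,"ay":0,"az":0,"tx":0,"ty":0,"tz":-0.4,"gripper":5},{"ax":0,"ay":0,"az":0,"tx":0,"ty":0,"tz":0,"gripper":5},{"ax":0,"ay":0,"az":0,"tx":0,"ty":0,"tz":0,"gripper":5}]'
python3 -c "
from h import *
st()"
```

```text
clock: 6.2
ee_pos: [0.4886, 0.2049, 0.0644]
tcp_rot: [2.336, 2.1, 0.003]
force: [1.1, 0.3, -1.8]
finger_gap: 0.0554
t 6.2 tcp [0.4886 0.2049 0.0644] jaw -6.08 tilt [0.0014 0.0008] F [ 1.1  0.3 -1.8] gap 0.0554
```

```bash
python3 -m pendant '[{"ax":0,"ay":0,"az":0,"tx":0,"ty":0,"tz":-0.3,"gripper":5},{"ax":0,"ay":0,"az":0,"tx":0,"ty":0,"tz":-0.3,"gripper":5},{"ax":0,"ay":0,"az":0,"tx":0,"ty":0,"tz":0,"gripper":5},{"ax":0,"ay":0,"az":0,"tx":0,"ty":0,"tz":0,"gripper":5}]'
python3 -c "
from h import *
st()"
```

```text
clock: 6.6
ee_pos: [0.4885, 0.2049, 0.0584]
tcp_rot: [2.336, 2.1, 0.003]
force: [-1.0, -0.5, 5.8]
finger_gap: 0.0558
t 6.6 tcp [0.4885 0.2049 0.0584] jaw -6.08 tilt [0.0013 0.0011] F [-1.  -0.5  5.8] gap 0.0558
```

```bash
python3 -m pendant '[{"ax":0,"ay":0,"az":0,"tx":0,"ty":0,"tz":0,"gripper":7},{"ax":0,"ay":0,"az":0,"tx":0,"ty":0,"tz":0,"gripper":7},{"ax":0,"ay":0,"az":0,"tx":0,"ty":0,"tz":0,"gripper":7},{"ax":0,"ay":0,"az":0,"tx":0,"ty":0,"tz":2.0,"gripper":7},{"ax":0,"ay":0,"az":0,"tx":0,"ty":0,"tz":3.0,"gripper":7},{"ax":0,"ay":0,"az":0,"tx":0,"ty":0,"tz":4.0,"gripper":7},{"ax":0,"ay":0,"az":0,"tx":0,"ty":0,"tz":4.2,"gripper":8.5},{"ax":0,"ay":0,"az":0,"tx":2.2,"ty":-2.9,"tz":-1.1,"gripper":8.5},{"ax":0,"ay":0,"az":0,"tx":2.2,"ty":-2.9,"tz":-1.1,"gripper":8.5},{"ax":0,"ay":0,"az":0,"tx":2.2,"ty":-2.9,"tz":-1.1,"gripper":8.5},{"ax":0,"ay":0,"az":0,"tx":2.2,"ty":-2.9,"tz":-1.1,"gripper":8.5},{"ax":0,"ay":0,"az":0,"tx":2.2,"ty":-2.9,"tz":-1.1,"gripper":8.5},{"ax":0,"ay":0,"az":0,"tx":2.2,"ty":-2.9,"tz":-1.1,"gripper":8.5},{"ax":0,"ay":0,"az":0,"tx":0,"ty":0,"tz":0,"gripper":8.5},{"ax":0,"ay":0,"az":0,"tx":0,"ty":0,"tz":0,"gripper":8.5}]'
python3 - <<'E'
from h import *
st(); shot('side','s7',(200,50,380,220),4)
print(px('side',[(.62,.031,.08)]))
E
```

```text
clock: 8.1
ee_pos: [0.6195, 0.0296, 0.1229]
tcp_rot: [-2.338, -2.098, 0.002]
force: [0.6, 1.0, 0.4]
finger_gap: 0.0848
t 8.1 tcp [0.6195 0.0296 0.1229] jaw -6.19 tilt [-0.0011 -0.0004] F [0.6 1.  0.4] gap 0.0848
[[317.71260852 172.72970557]]
```

View pics/s7.png

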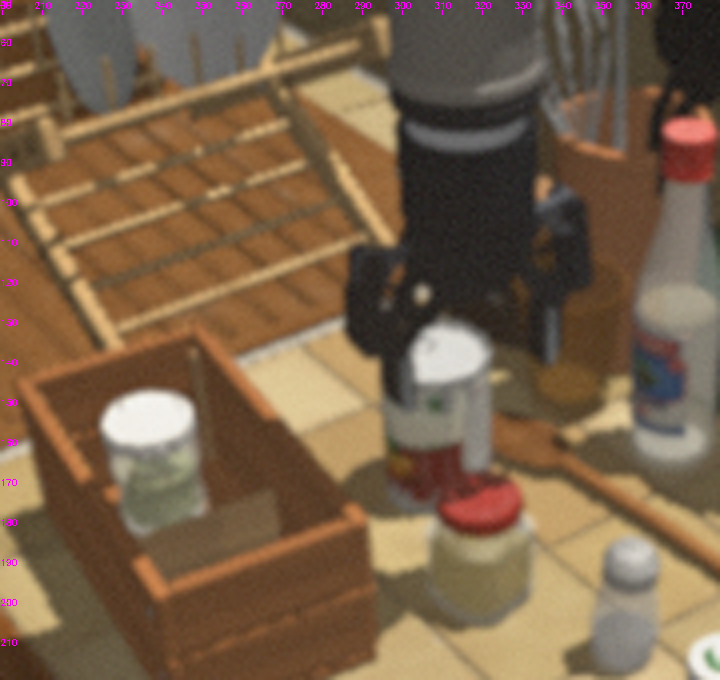

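```bash
python3 -m pendant '[{"ax":0,"ay":0,"az":0,"tx":0,"ty":-0.1,"tz":-2,"gripper":8.5},{"ax":0,"ay":0,"az":0,"tx":0,"ty":0,"tz":-2,"gripper":8.5},{"ax":0,"ay":0,"az":0,"tx":0,"ty":0,"tz":-2,"gripper":8.5},{"ax":0,"ay":0,"az":0,"tx":0,"ty":0,"tz":-1.2,"gripper":8.5},{"ax":0,"ay":0,"az":0,"tx":0,"ty":0,"tz":0,"gripper":8.5},{"ax":0,"ay":0,"az":0,"tx":0,"ty":0,"tz":0,"gripper":8.5},{"ax":0,"ay":0,"az":0,"tx":0,"ty":0,"tz":0,"gripper":4},{"ax":0,"ay":0,"az":0,"tx":0,"ty":0,"tz":0,"gripper":4},{"ax":0,"ay":0,"az":0,"tx":0,"ty":0,"tz":0,"gripper":4},{"ax":0,"ay":0,"az":0,"tx":0,"ty":0,"tz":0,"gripper":4},{"ax":0,"ay":0,"az":0,"tx":0,"ty":0,"tz":0,"gripper":4},{"ax":0,"ay":0,"az":0,"tx":0,"ty":0,"tz":0,"gripper":4},{"ax":0,"ay":0,"az":0,"tx":0,"ty":0,"tz":0,"gripper":4},{"ax":0,"ay":0,"az":0,"tx":0,"ty":0,"tz":0,"gripper":4}]'
python3 - <<'E'
from h import *
st()
E
```

```text
clock: 9.55
ee_pos: [0.6197, 0.0295, 0.0515]
tcp_rot: [-2.336, -2.101, 0.0]
force: [1.1, -0.2, 0.1]
finger_gap: 0.0398
t 9.55 tcp [0.6197 0.0295 0.0515] jaw -6.08 tilt [-0.0001  0.    ] F [ 1.1 -0.2  0.1] gap 0.0398
```

Run:
```python
from h import *
im=arm.snapshot('side')[:,:,::-1].copy(); cv2.imwrite('pics/s8_full.png',im)
crop(im,'s8',(280,110,360,220),5.4)
```

```text
(no output)
```

View pics/s8.png

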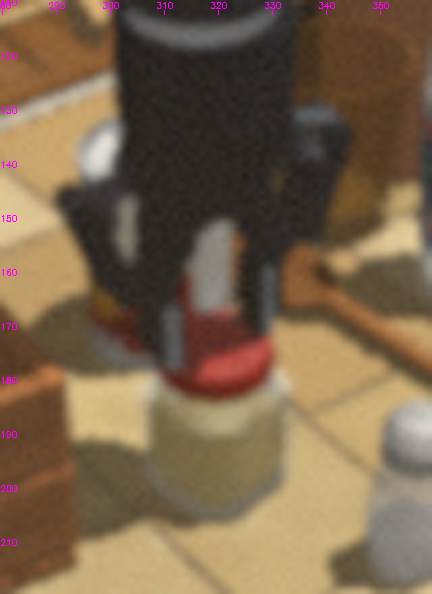

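```bash
python3 -m pendant '[{"ax":0,"ay":0,"az":0,"tx":0,"ty":0,"tz":0.3,"gripper":8.5},{"ax":0,"ay":0,"az":0,"tx":0,"ty":0,"tz":0,"gripper":8.5},{"ax":0,"ay":0,"az":0,"tx":0,"ty":0,"tz":0,"gripper":8.5},{"ax":0,"ay":0,"az":0,"tx":0,"ty":0,"tz":0,"gripper":8.5},{"ax":0,"ay":0,"az":0,"tx":0,"ty":0,"tz":0,"gripper":8.5},{"ax":0,"ay":0,"az":0,"tx":0,"ty":0,"tz":0,"gripper":8.5},{"ax":0,"ay":0,"az":0,"tx":0,"ty":0,"tz":-1.2,"gripper":8.5},{"ax":0,"ay":0,"az":0,"tx":0,"ty":0,"tz":-1.2,"gripper":8.5},{"ax":0,"ay":0,"az":0,"tx":0,"ty":0,"tz":0,"gripper":8.5}]'
python3 -m pendant '[{"ax":0,"ay":0,"az":0,"tx":0,"ty":0,"tz":0,"gripper":3.5},{"ax":0,"ay":0,"az":0,"tx":0,"ty":0,"tz":0,"gripper":3.5},{"ax":0,"ay":0,"az":0,"tx":0,"ty":0,"tz":0,"gripper":3.5},{"ax":0,"ay":0,"az":0,"tx":0,"ty":0,"tz":0,"gripper":3.5},{"ax":0,"ay":0,"az":0,"tx":0,"ty":0,"tz":0,"gripper":3.5},{"ax":0,"ay":0,"az":0,"tx":0,"ty":0,"tz":0,"gripper":3.5},{"ax":0,"ay":0,"az":0,"tx":0,"ty":0,"tz":0,"gripper":3.5},{"ax":0,"ay":0,"az":0,"tx":0,"ty":0,"tz":0,"gripper":3.5}]'
python3 - <<'E'
from h import *
st()
E
```

```text
clock: 10.5
ee_pos: [0.6178, 0.0296, 0.0279]
tcp_rot: [-2.334, -2.099, 0.005]
force: [-0.6, 0.3, 0.2]
finger_gap: 0.0851
clock: 11.3
ee_pos: [0.6218, 0.0293, 0.0318]
tcp_rot: [2.334, 2.099, 0.005]
force: [3.8, -0.5, 5.8]
finger_gap: 0.0519
t 11.3 tcp [0.6218 0.0293 0.0318] jaw -6.08 tilt [0.0041 0.    ] F [ 3.8 -0.5  5.8] gap 0.0519
```

```bash
python3 -m pendant '[{"ax":0,"ay":0,"az":0,"tx":0,"ty":0,"tz":1,"gripper":3.5},{"ax":0,"ay":0,"az":0,"tx":0,"ty":0,"tz":2,"gripper":3.5},{"ax":0,"ay":0,"az":0,"tx":-0.8,"ty":0,"tz":3,"gripper":3.5},{"ax":0,"ay":0,"az":0,"tx":-0.8,"ty":0,"tz":3,"gripper":3.5},{"ax":0,"ay":0,"az":0,"tx":-0.8,"ty":0,"tz":3,"gripper":3.5},{"ax":0,"ay":0,"az":0,"tx":-0.8,"ty":0,"tz":1.5,"gripper":3.5},{"ax":0,"ay":0,"az":0,"tx":-2.8,"ty":1.2,"tz":0,"gripper":3.5},{"ax":0,"ay":0,"az":0,"tx":-2.8,"ty":1.5,"tz":0,"gripper":3.5},{"ax":0,"ay":0,"az":0,"tx":-2.8,"ty":1.5,"tz":0,"gripper":3.5},{"ax":0,"ay":0,"az":0,"tx":-2.8,"ty":1.5,"tz":0,"gripper":3.5},{"ax":0,"ay":0,"az":0,"tx":0,"ty":0,"tz":0,"gripper":3.5},{"ax":0,"ay":0,"az":0,"tx":0,"ty":0,"tz":0,"gripper":3.5}]'
python3 - <<'E'
from h import *
st()
E
```

```text
clock: 12.5
ee_pos: [0.4743, 0.0867, 0.1653]
tcp_rot: [-2.333, -2.102, 0.002]
force: [0.2, -1.0, -2.3]
finger_gap: 0.0521
t 12.5 tcp [0.4743 0.0867 0.1653] jaw -5.99 tilt [-0.0019  0.0001] F [ 0.2 -1.  -2.3] gap 0.0521
```

```bash
python3 -m pendant '[{"ax":0,"ay":0,"az":0,"tx":0.2,"ty":0,"tz":-2.5,"gripper":3.5},{"ax":0,"ay":0,"az":0,"tx":0,"ty":0,"tz":-3,"gripper":3.5},{"ax":0,"ay":0,"az":0,"tx":0,"ty":0,"tz":-3,"gripper":3.5},{"ax":0,"ay":0,"az":0,"tx":0,"ty":0,"tz":-2,"gripper":3.5},{"ax":0,"ay":0,"az":0,"tx":0,"ty":0,"tz":-0.8,"gripper":3.5},{"ax":0,"ay":0,"az":0,"tx":0,"ty":0,"tz":-0.4,"gripper":3.5},{"ax":0,"ay":0,"az":0,"tx":0,"ty":0,"tz":0,"gripper":3.5},{"ax":0,"ay":0,"az":0,"tx":0,"ty":0,"tz":0,"gripper":3.5}]'
python3 - <<'E'
from h import *
st()
E
```

```text
clock: 13.3
ee_pos: [0.4786, 0.0866, 0.0494]
tcp_rot: [2.336, 2.1, 0.002]
force: [0.7, -0.7, -2.5]
finger_gap: 0.0524
t 13.3 tcp [0.4786 0.0866 0.0494] jaw -6.09 tilt [0.0015 0.0006] F [ 0.7 -0.7 -2.5] gap 0.0524
```

```bash
python3 -m pendant '[{"ax":0,"ay":0,"az":0,"tx":0,"ty":0,"tz":-0.4,"gripper":3.5},{"ax":0,"ay":0,"az":0,"tx":0,"ty":0,"tz":-0.3,"gripper":3.5},{"ax":0,"ay":0,"az":0,"tx":0,"ty":0,"tz":0,"gripper":3.5},{"ax":0,"ay":0,"az":0,"tx":0,"ty":0,"tz":0,"gripper":3.5}]'
python3 - <<'E'
from h import *
st()
E
```

```text
clock: 13.7
ee_pos: [0.4782, 0.0868, 0.0418]
tcp_rot: [2.336, 2.101, 0.002]
force: [-0.2, 0.3, 2.0]
finger_gap: 0.0525
t 13.7 tcp [0.4782 0.0868 0.0418] jaw -6.06 tilt [0.0009 0.0005] F [-0.2  0.3  2. ] gap 0.0525
```

```bash
python3 -m pendant '[{"ax":0,"ay":0,"az":0,"tx":0,"ty":0,"tz":0,"gripper":7},{"ax":0,"ay":0,"az":0,"tx":0,"ty":0,"tz":0,"gripper":7},{"ax":0,"ay":0,"az":0,"tx":0,"ty":0,"tz":0,"gripper":7},{"ax":0,"ay":0,"az":0,"tx":0,"ty":0,"tz":2,"gripper":7},{"ax":0,"ay":0,"az":0,"tx":0,"ty":0,"tz":3,"gripper":7},{"ax":0,"ay":0,"az":0,"tx":0,"ty":0,"tz":4,"gripper":6},{"ax":0,"ay":0,"az":0,"tx":0,"ty":0,"tz":3,"gripper":6},{"ax":0,"ay":0,"az":-0.135,"tx":0,"ty":-2.6,"tz":0,"gripper":6},{"ax":0,"ay":0,"az":-0.135,"tx":0,"ty":-2.6,"tz":0,"gripper":6},{"ax":0,"ay":0,"az":-0.135,"tx":0,"ty":-2.6,"tz":0,"gripper":6},{"ax":0,"ay":0,"az":-0.135,"tx":0,"ty":-2.6,"tz":0,"gripper":6},{"ax":0,"ay":0,"az":-0.135,"tx":0,"ty":-2.6,"tz":0,"gripper":6},{"ax":0,"ay":0,"az":-0.135,"tx":0,"ty":-2.6,"tz":0,"gripper":6},{"ax":0,"ay":0,"az":-0.135,"tx":0,"ty":-2.6,"tz":0,"gripper":6},{"ax":0,"ay":0,"az":-0.135,"tx":0,"ty":-2.6,"tz":0,"gripper":6},{"ax":0,"ay":0,"az":-0.135,"tx":0,"ty":-2.6,"tz":0,"gripper":6},{"ax":0,"ay":0,"az":-0.135,"tx":0,"ty":-2.7,"tz":0,"gripper":6},{"ax":0,"ay":0,"az":0,"tx":0,"ty":0,"tz":0,"gripper":6},{"ax":0,"ay":0,"az":0,"tx":0,"ty":0,"tz":0,"gripper":6}]'
python3 - <<'E'
from h import *
st(); a=arm.snapshot('top')[:,:,::-1].copy(); b=arm.snapshot('side')[:,:,::-1].copy()
cv2.imwrite('pics/t9_full.png',a); cv2.imwrite('pics/s9_full.png',b)
crop(a,'a',(205,165,335,285),3); crop(b,'b',(250,130,390,330),3)
x,y=cv2.imread('pics/a.png'),cv2.imread('pics/b.png'); h=max(x.shape[0],y.shape[0])
cv2.imwrite('pics/c9.png',np.hstack([cv2.copyMakeBorder(i,0,h-i.shape[0],0,0,0) for i in (x,y)]))
E
```

```text
clock: 15.6
ee_pos: [0.4774, -0.1747, 0.1613]
tcp_rot: [-3.136, -0.181, 0.001]
force: [-0.4, 0.8, -0.2]
finger_gap: 0.0601
t 15.6 tcp [ 0.4774 -0.1747  0.1613] jaw -83.41 tilt [-0.0006 -0.    ] F [-0.4  0.8 -0.2] gap 0.0601
```

View pics/c9.png

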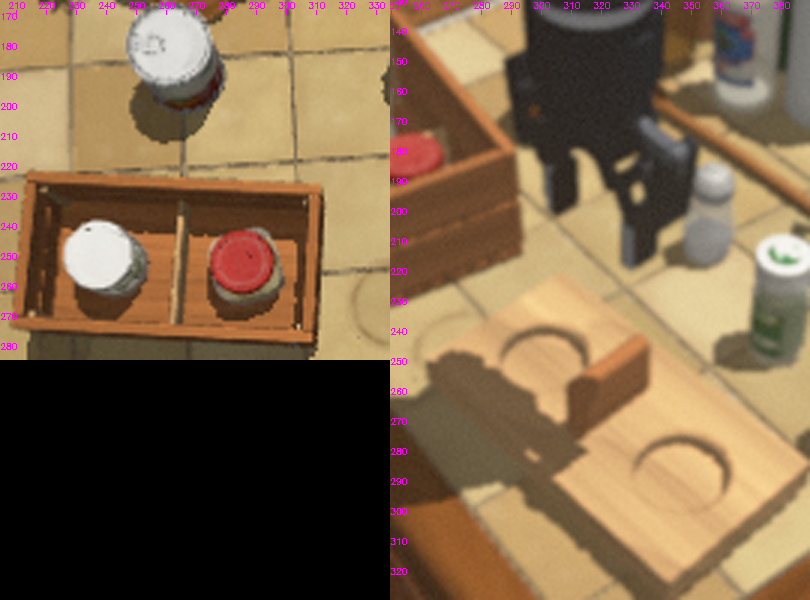

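Both jars stand in their compartments; the gripper is above the grip board of the tray.

```bash
python3 -m pendant '[{"ax":0,"ay":0,"az":0,"tx":0.1,"ty":-0.2,"tz":-3,"gripper":6},{"ax":0,"ay":0,"az":0,"tx":0,"ty":0,"tz":-3,"gripper":6},{"ax":0,"ay":0,"az":0,"tx":0,"ty":0,"tz":-3,"gripper":6},{"ax":0,"ay":0,"az":0,"tx":0,"ty":0,"tz":-1.7,"gripper":6},{"ax":0,"ay":0,"az":0,"tx":0,"ty":0,"tz":-1.0,"gripper":6},{"ax":0,"ay":0,"az":0,"tx":0,"ty":0,"tz":0,"gripper":6},{"ax":0,"ay":0,"az":0,"tx":0,"ty":0,"tz":0,"gripper":3},{"ax":0,"ay":0,"az":0,"tx":0,"ty":0,"tz":0,"gripper":3},{"ax":0,"ay":0,"az":0,"tx":0,"ty":0,"tz":0,"gripper":3},{"ax":0,"ay":0,"az":0,"tx":0,"ty":0,"tz":0,"gripper":3}]'
python3 -m pendant '[{"ax":0,"ay":0,"az":0,"tx":0,"ty":0,"tz":0,"gripper":0.5},{"ax":0,"ay":0,"az":0,"tx":0,"ty":0,"tz":0,"gripper":0.5},{"ax":0,"ay":0,"az":0,"tx":0,"ty":0,"tz":0,"gripper":0.5},{"ax":0,"ay":0,"az":0,"tx":0,"ty":0,"tz":0,"gripper":0.5},{"ax":0,"ay":0,"az":0,"tx":0,"ty":0,"tz":0,"gripper":0.5},{"ax":0,"ay":0,"az":0,"tx":0,"ty":0,"tz":0,"gripper":0.5}]'
python3 - <<'E'
from h import *
st()
E
```

```text
clock: 16.7
ee_pos: [0.4792, -0.1765, 0.0451]
tcp_rot: [3.136, 0.181, 0.002]
force: [-0.3, 1.0, -0.5]
finger_gap: 0.0301
clock: 17.3
ee_pos: [0.4793, -0.177, 0.0452]
tcp_rot: [3.136, 0.179, 0.002]
force: [-1.2, -0.3, 6.2]
finger_gap: 0.0123
t 17.3 tcp [ 0.4793 -0.177   0.0452] jaw -83.45 tilt [ 0.0013 -0.0004] F [-1.2 -0.3  6.2] gap 0.0123
```

```bash
python3 -m pendant '[{"ax":0,"ay":0,"az":0,"tx":0,"ty":0,"tz":1,"gripper":0.5},{"ax":0,"ay":0,"az":0,"tx":0,"ty":0,"tz":2,"gripper":0.5},{"ax":0,"ay":0,"az":0,"tx":0,"ty":0,"tz":3,"gripper":0.5},{"ax":0,"ay":0,"az":0,"tx":0,"ty":0,"tz":3,"gripper":0.5},{"ax":0,"ay":0,"az":0,"tx":0,"ty":0,"tz":3,"gripper":0.5},{"ax":0,"ay":0,"az":0,"tx":0,"ty":0,"tz":2,"gripper":0.5},{"ax":0,"ay":0,"az":-0.01,"tx":0,"ty":1.5,"tz":0,"gripper":0.5},{"ax":0,"ay":0,"az":-0.02,"tx":0,"ty":3,"tz":0,"gripper":0.5},{"ax":0,"ay":0,"az":-0.02,"tx":0,"ty":3,"tz":0,"gripper":0.5},{"ax":0,"ay":0,"az":-0.02,"tx":0,"ty":3,"tz":0,"gripper":0.5},{"ax":0,"ay":0,"az":-0.02,"tx":0,"ty":3,"tz":0,"gripper":0.5},{"ax":0,"ay":0,"az":-0.02,"tx":0.1,"ty":3,"tz":0,"gripper":0.5},{"ax":0,"ay":0,"az":-0.02,"tx":0.1,"ty":3,"tz":0,"gripper":0.5},{"ax":0,"ay":0,"az":-0.02,"tx":0.1,"ty":3,"tz":0,"gripper":0.5},{"ax":0,"ay":0,"az":-0.02,"tx":0.1,"ty":3,"tz":0,"gripper":0.5},{"ax":0,"ay":0,"az":-0.02,"tx":0,"ty":3,"tz":0,"gripper":0.5},{"ax":0,"ay":0,"az":-0.02,"tx":0,"ty":2,"tz":0,"gripper":0.5},{"ax":0,"ay":0,"az":-0.01,"tx":0,"ty":1,"tz":0,"gripper":0.5},{"ax":0,"ay":0,"az":0,"tx":0,"ty":0,"tz":0,"gripper":0.5},{"ax":0,"ay":0,"az":0,"tx":0,"ty":0,"tz":0,"gripper":0.5}]'
python3 - <<'E'
from h import *
st(); a=arm.snapshot('top')[:,:,::-1].copy(); b=arm.snapshot('side')[:,:,::-1].copy()
cv2.imwrite('pics/t10_full.png',a); cv2.imwrite('pics/s10_full.png',b)
crop(a,'a',(190,195,330,300),2.8); crop(b,'b',(175,70,315,250),2.8)
x,y=cv2.imread('pics/a.png'),cv2.imread('pics/b.png'); h=max(x.shape[0],y.shape[0])
crop(cv2.imread('pics/t9_full.png'),'z',(190,205,330,285),2.8); z=cv2.imread('pics/z.png')
cv2.imwrite('pics/c10.png',np.hstack([np.vstack([x,z,])[:h] if x.shape[0]+z.shape[0]>=h else cv2.copyMakeBorder(np.vstack([x,z]),0,h-x.shape[0]-z.shape[0],0,0,0),y]))
for n in('top','side'):
    K,d,R,t=cam(n); print(n,-R.T@t)
E
```

```text
clock: 19.3
ee_pos: [0.4825, 0.1371, 0.1845]
tcp_rot: [3.136, -0.166, -0.001]
force: [0.2, -0.1, -3.2]
finger_gap: 0.0125
t 19.3 tcp [0.4825 0.1371 0.1845] jaw -96.08 tilt [-0.0004 -0.0007] F [ 0.2 -0.1 -3.2] gap 0.0125
top [ 0.3610767  -0.00853366  1.11319102]
side [ 0.15568663 -0.63604977  0.71236327]
```

View pics/c10.png

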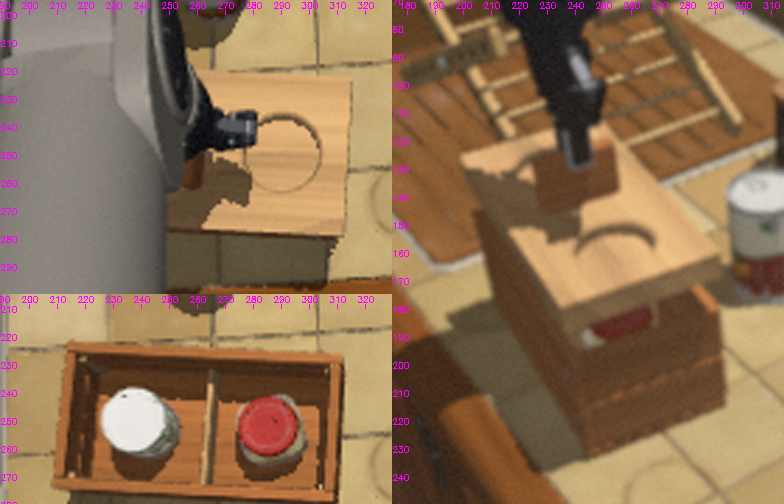

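Run:
```python
from h import *
np.set_printoptions(precision=4,suppress=True)
rot=lambda a:np.array([[np.cos(a),-np.sin(a)],[np.sin(a),np.cos(a)]])
y=np.radians(-6.08)
c=np.array([.4825,.1371])
tr=at('top',[(314.5,223.1),(312,278.8)],.175)[:,:2]; print('tray R',tr,'pred',[c+rot(y)@np.array(v) for v in((.066,-.125),(-.066,-.125))])
w=at('top',[(290.6,249.1)],.175)[0,:2]; print('well',w,'pred',c+rot(y)@[0,-.07])
bx=at('top',[(312,226.6),(308.8,277.7),(208.4,273.4),(213.8,221.6)],.112)[:,:2]; print('box',bx,bx.mean(0))
# automatic: outline of box by quad fit on brown mask in t9
h=cv2.cvtColor(cv2.imread('pics/t9_full.png'),cv2.COLOR_BGR2HSV)
m=cv2.inRange(h,(2,110,60),(14,255,255)); m[:215]=0;m[285:]=0;m[:,:200]=0;m[:,325:]=0
n,l,s,cc=cv2.connectedComponentsWithStats(m); print(s[1:][s[1:,4]>60])
pts=np.argwhere(m)[:,::-1].astype(np.float32); hull=cv2.convexHull(pts); r=cv2.minAreaRect(pts); print(r)
q=cv2.approxPolyDP(hull,6,True)[:,0]; print(q)
P=at('top',q,.112)[:,:2]; print(P,P.mean(0))
```

```text
tray R [[0.5315 0.0097]
 [0.4026 0.0223]] pred [array([0.5349, 0.0058]), array([0.4036, 0.0198])]
well [0.4736 0.0683] pred [0.4751 0.0675]
box [[0.5345 0.0176]
 [0.4085 0.032 ]
 [0.4324 0.279 ]
 [0.5617 0.2649]] [0.4843 0.1484]
[[ 209  222  104   59 4245]]
((260.6080017089844, 250.78573608398438), (101.61090087890625, 54.32564926147461), 2.7927021980285645)
[[311. 227.]
 [309. 280.]
 [209. 273.]
 [214. 222.]]
[[0.5336 0.0202]
 [0.4029 0.0318]
 [0.4333 0.2775]
 [0.5607 0.2644]] [0.4826 0.1485]
```

```bash
python3 -m pendant '[{"ax":0,"ay":0,"az":0.001,"tx":0.3,"ty":0.9,"tz":0,"gripper":0.5},{"ax":0,"ay":0,"az":0,"tx":0,"ty":0,"tz":-1,"gripper":0.5},{"ax":0,"ay":0,"az":0,"tx":0,"ty":0,"tz":-1,"gripper":0.5},{"ax":0,"ay":0,"az":0,"tx":0,"ty":0,"tz":-0.4,"gripper":0.5},{"ax":0,"ay":0,"az":0,"tx":0,"ty":0,"tz":-0.3,"gripper":0.5},{"ax":0,"ay":0,"az":0,"tx":0,"ty":0,"tz":-0.3,"gripper":0.5},{"ax":0,"ay":0,"az":0,"tx":0,"ty":0,"tz":0,"gripper":0.5},{"ax":0,"ay":0,"az":0,"tx":0,"ty":0,"tz":0,"gripper":0.5}]'
python3 - <<'E'
from h import *
st()
E
```

```text
clock: 20.2
ee_pos: [0.4859, 0.1474, 0.1546]
tcp_rot: [-3.137, 0.164, -0.0]
force: [0.2, -1.1, -2.4]
finger_gap: 0.0123
t 20.2 tcp [0.4859 0.1474 0.1546] jaw -95.98 tilt [0.0002 0.0001] F [ 0.2 -1.1 -2.4] gap 0.0123
```

```bash
python3 -m pendant '[{"ax":0,"ay":0,"az":0,"tx":0,"ty":0,"tz":-0.3,"gripper":0.5},{"ax":0,"ay":0,"az":0,"tx":0,"ty":0,"tz":-0.3,"gripper":0.5},{"ax":0,"ay":0,"az":0,"tx":0,"ty":0,"tz":0,"gripper":0.5},{"ax":0,"ay":0,"az":0,"tx":0,"ty":0,"tz":0,"gripper":0.5}]'; python3 -m pendant '[{"ax":0,"ay":0,"az":0,"tx":0,"ty":0,"tz":-0.3,"gripper":0.5},{"ax":0,"ay":0,"az":0,"tx":0,"ty":0,"tz":-0.2,"gripper":0.5},{"ax":0,"ay":0,"az":0,"tx":0,"ty":0,"tz":0,"gripper":0.5},{"ax":0,"ay":0,"az":0,"tx":0,"ty":0,"tz":0,"gripper":0.5}]'
python3 - <<'E'
from h import *
st()
print(arm.get_obs()['wrist_torque'])
E
```

```text
clock: 20.6
ee_pos: [0.4857, 0.1474, 0.1484]
tcp_rot: [3.137, -0.164, -0.0]
force: [-0.4, 0.1, -1.7]
finger_gap: 0.0124
clock: 21.0
ee_pos: [0.486, 0.1477, 0.1451]
tcp_rot: [-3.135, 0.164, 0.001]
force: [-8.4, -1.2, 19.2]
finger_gap: 0.0124
t 21.0 tcp [0.486  0.1477 0.1451] jaw -95.99 tilt [-0.0006  0.0019] F [-8.4 -1.2 19.2] gap 0.0124
[-0.32519868  1.66964975 -0.01347233]
```

```bash
python3 -m pendant '[{"ax":0,"ay":0,"az":0,"tx":0,"ty":0,"tz":0.2,"gripper":0.5},{"ax":0,"ay":0,"az":0,"tx":0,"ty":0,"tz":0,"gripper":4},{"ax":0,"ay":0,"az":0,"tx":0,"ty":0,"tz":0,"gripper":4},{"ax":0,"ay":0,"az":0,"tx":0,"ty":0,"tz":0,"gripper":4},{"ax":0,"ay":0,"az":0,"tx":0,"ty":0,"tz":0,"gripper":4},{"ax":0,"ay":0,"az":0,"tx":0,"ty":0,"tz":2,"gripper":4},{"ax":0,"ay":0,"az":0,"tx":0,"ty":0,"tz":3,"gripper":6},{"ax":0,"ay":0,"az":0,"tx":0,"ty":0,"tz":1.5,"gripper":8},{"ax":0,"ay":0,"az":0,"tx":0,"ty":0,"tz":0,"gripper":8},{"ax":0,"ay":0,"az":0,"tx":0,"ty":0,"tz":0,"gripper":8}]'
python3 -m pendant '[{"ax":0,"ay":0,"az":0.143,"tx":1.3,"ty":-3.0,"tz":-0.6,"gripper":8},{"ax":0,"ay":0,"az":0.143,"tx":1.3,"ty":-3.0,"tz":-0.6,"gripper":8},{"ax":0,"ay":0,"az":0.143,"tx":1.3,"ty":-3.0,"tz":-0.6,"gripper":8},{"ax":0,"ay":0,"az":0.143,"tx":1.3,"ty":-3.0,"tz":-0.6,"gripper":8},{"ax":0,"ay":0,"az":0.143,"tx":1.3,"ty":-3.0,"tz":-0.6,"gripper":8},{"ax":0,"ay":0,"az":0.143,"tx":1.3,"ty":-3.0,"tz":-0.6,"gripper":8},{"ax":0,"ay":0,"az":0.143,"tx":1.3,"ty":-3.0,"tz":-0.6,"gripper":8},{"ax":0,"ay":0,"az":0.143,"tx":1.3,"ty":-3.0,"tz":-0.6,"gripper":8},{"ax":0,"ay":0,"az":0.143,"tx":1.3,"ty":-3.0,"tz":-0.6,"gripper":8},{"ax":0,"ay":0,"az":0.143,"tx":1.3,"ty":-3.0,"tz":-0.6,"gripper":8},{"ax":0,"ay":0,"az":0.143,"tx":1.3,"ty":-3.0,"tz":-0.6,"gripper":8},{"ax":0,"ay":0,"az":0,"tx":0,"ty":0,"tz":0,"gripper":8},{"ax":0,"ay":0,"az":0,"tx":0,"ty":0,"tz":0,"gripper":8}]'
python3 - <<'E'
from h import *
st(); a=arm.snapshot('top')[:,:,::-1].copy(); b=arm.snapshot('side')[:,:,::-1].copy()
cv2.imwrite('pics/t11_full.png',a); cv2.imwrite('pics/s11_full.png',b)
crop(a,'a',(195,205,325,295),2.6); crop(b,'b',(180,100,440,280),2.9)
x,y=cv2.imread('pics/a.png'),cv2.imread('pics/b.png'); h=600
x=cv2.copyMakeBorder(x,0,0,0,y.shape[1]-x.shape[1],cv2.BORDER_CONSTANT)
v=np.vstack([x,y]); print(v.shape); cv2.imwrite('pics/c11.png',cv2.resize(v,None,fx=min(1,600/v.shape[0]),fy=min(1,600/v.shape[0])))
E
```

```text
clock: 22.0
ee_pos: [0.4855, 0.1477, 0.2101]
tcp_rot: [-3.137, 0.163, 0.0]
force: [-0.4, 0.3, -0.7]
finger_gap: 0.0799
clock: 23.3
ee_pos: [0.6275, -0.1833, 0.1426]
tcp_rot: [-2.334, -2.1, 0.003]
force: [-0.1, 0.9, -0.1]
finger_gap: 0.0801
t 23.3 tcp [ 0.6275 -0.1833  0.1426] jaw -6.05 tilt [-0.0029  0.0007] F [-0.1  0.9 -0.1] gap 0.0801
(756, 754, 3)
```

View pics/c11.png

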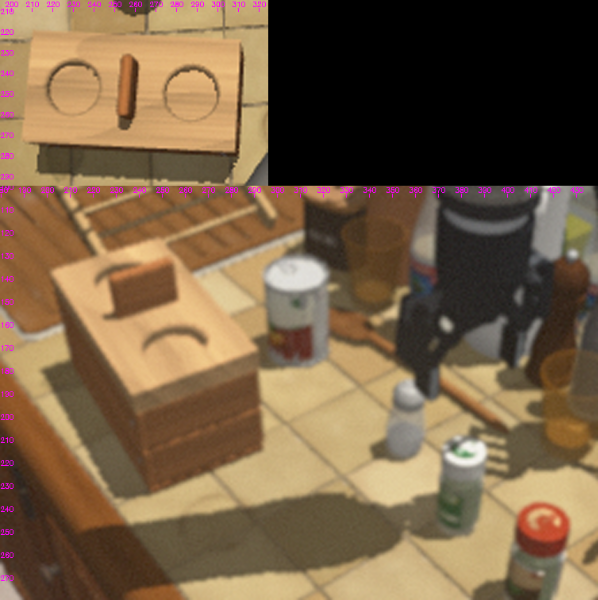

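```bash
python3 - <<'E'
from h import *
print(at('top',[(230.4,246.7),(287,249.1)],.136))
E
python3 -m pendant '[{"ax":0,"ay":0,"az":0,"tx":0.1,"ty":0.1,"tz":-2,"gripper":8},{"ax":0,"ay":0,"az":0,"tx":0,"ty":0,"tz":-3,"gripper":8},{"ax":0,"ay":0,"az":0,"tx":0,"ty":0,"tz":-3,"gripper":8},{"ax":0,"ay":0,"az":0,"tx":0,"ty":0,"tz":-2.7,"gripper":8},{"ax":0,"ay":0,"az":0,"tx":0,"ty":0,"tz":0,"gripper":8},{"ax":0,"ay":0,"az":0,"tx":0,"ty":0,"tz":0,"gripper":5},{"ax":0,"ay":0,"az":0,"tx":0,"ty":0,"tz":0,"gripper":5},{"ax":0,"ay":0,"az":0,"tx":0,"ty":0,"tz":0,"gripper":5},{"ax":0,"ay":0,"az":0,"tx":0,"ty":0,"tz":0,"gripper":5},{"ax":0,"ay":0,"az":0,"tx":0,"ty":0,"tz":0,"gripper":3},{"ax":0,"ay":0,"az":0,"tx":0,"ty":0,"tz":0,"gripper":3},{"ax":0,"ay":0,"az":0,"tx":0,"ty":0,"tz":0,"gripper":3},{"ax":0,"ay":0,"az":0,"tx":0,"ty":0,"tz":0,"gripper":3},{"ax":0,"ay":0,"az":0,"tx":0,"ty":0,"tz":0,"gripper":3}]'
python3 - <<'E'
from h import *
st()
E
```

```text
[[0.49240229 0.2177661  0.136     ]
 [0.47878566 0.08022591 0.136     ]]
clock: 24.8
ee_pos: [0.6304, -0.1817, 0.0387]
tcp_rot: [2.331, 2.104, 0.002]
force: [-1.1, 0.5, 6.6]
finger_gap: 0.0391
t 24.8 tcp [ 0.6304 -0.1817  0.0387] jaw -5.86 tilt [0.0015 0.    ] F [-1.1  0.5  6.6] gap 0.0391
```

```bash
python3 -m pendant '[{"ax":0,"ay":0,"az":0,"tx":0,"ty":0,"tz":1,"gripper":3},{"ax":0,"ay":0,"az":0,"tx":0,"ty":0,"tz":2,"gripper":3},{"ax":0,"ay":0,"az":0,"tx":-2,"ty":0.5,"tz":2,"gripper":3},{"ax":0,"ay":0,"az":0,"tx":-3,"ty":1.5,"tz":3.5,"gripper":3},{"ax":0,"ay":0,"az":0,"tx":-3,"ty":1.5,"tz":3.5,"gripper":3},{"ax":0,"ay":0,"az":0,"tx":-3,"ty":1.5,"tz":3.5,"gripper":3},{"ax":0,"ay":0,"az":0,"tx":-1,"ty":2,"tz":2.5,"gripper":3},{"ax":0,"ay":0,"az":0,"tx":-0.2,"ty":4,"tz":2,"gripper":3},{"ax":0,"ay":0,"az":0,"tx":-0.2,"ty":4,"tz":0.5,"gripper":3},{"ax":0,"ay":0,"az":0,"tx":-0.2,"ty":4,"tz":0,"gripper":3},{"ax":0,"ay":0,"az":0,"tx":-0.2,"ty":4,"tz":0,"gripper":3},{"ax":0,"ay":0,"az":0,"tx":-0.2,"ty":4,"tz":0,"gripper":3},{"ax":0,"ay":0,"az":0,"tx":-0.2,"ty":4,"tz":0,"gripper":3},{"ax":0,"ay":0,"az":0,"tx":-0.2,"ty":4,"tz":0,"gripper":3},{"ax":0,"ay":0,"az":0,"tx":-0.2,"ty":3,"tz":0,"gripper":3},{"ax":0,"ay":0,"az":0,"tx":0,"ty":1.5,"tz":0,"gripper":3},{"ax":0,"ay":0,"az":0,"tx":0,"ty":0,"tz":0,"gripper":3},{"ax":0,"ay":0,"az":0,"tx":0,"ty":0,"tz":0,"gripper":3}]'
python3 - <<'E'
from h import *
st(); a=arm.snapshot('top')[:,:,::-1].copy(); b=arm.snapshot('side')[:,:,::-1].copy()
cv2.imwrite('pics/t12_full.png',a); cv2.imwrite('pics/s12_full.png',b)
E
```

```text
clock: 26.6
ee_pos: [0.494, 0.2116, 0.2425]
tcp_rot: [2.333, 2.103, -0.001]
force: [-0.2, -0.8, -1.9]
finger_gap: 0.0388
t 26.6 tcp [0.494  0.2116 0.2425] jaw -5.94 tilt [-0.0001 -0.0011] F [-0.2 -0.8 -1.9] gap 0.0388
```

```bash
python3 -m pendant '[{"ax":0,"ay":0,"az":0,"tx":-0.1,"ty":0.4,"tz":-1,"gripper":3},{"ax":0,"ay":0,"az":0,"tx":0,"ty":0,"tz":-2.5,"gripper":3},{"ax":0,"ay":0,"az":0,"tx":0,"ty":0,"tz":-2.0,"gripper":3},{"ax":0,"ay":0,"az":0,"tx":0,"ty":0,"tz":-1.0,"gripper":3},{"ax":0,"ay":0,"az":0,"tx":0,"ty":0,"tz":-0.7,"gripper":3},{"ax":0,"ay":0,"az":0,"tx":0,"ty":0,"tz":0,"gripper":3},{"ax":0,"ay":0,"az":0,"tx":0,"ty":0,"tz":0,"gripper":3}]'
python3 -m pendant '[{"ax":0,"ay":0,"az":0,"tx":0,"ty":0,"tz":-0.4,"gripper":3},{"ax":0,"ay":0,"az":0,"tx":0,"ty":0,"tz":-0.3,"gripper":3},{"ax":0,"ay":0,"az":0,"tx":0,"ty":0,"tz":0,"gripper":3},{"ax":0,"ay":0,"az":0,"tx":0,"ty":0,"tz":0,"gripper":3}]'
```

```text
clock: 27.4
ee_pos: [0.4933, 0.2176, 0.1711]
tcp_rot: [2.332, 2.105, 0.002]
force: [1.4, 0.0, -1.6]
finger_gap: 0.0395
clock: 27.8
ee_pos: [0.4928, 0.2175, 0.1636]
tcp_rot: [2.332, 2.105, 0.0]
force: [0.1, 0.4, -1.8]
finger_gap: 0.0393
```

```bash
python3 -m pendant '[{"ax":0,"ay":0,"az":0,"tx":0,"ty":0,"tz":-0.3,"gripper":3},{"ax":0,"ay":0,"az":0,"tx":0,"ty":0,"tz":0,"gripper":3},{"ax":0,"ay":0,"az":0,"tx":0,"ty":0,"tz":0,"gripper":3}]'
```

```text
clock: 28.1
ee_pos: [0.4931, 0.2176, 0.1607]
tcp_rot: [2.332, 2.105, 0.001]
force: [1.1, 0.3, 0.1]
finger_gap: 0.0398
```

```bash
python3 -m pendant '[{"ax":0,"ay":0,"az":0,"tx":0,"ty":0,"tz":0,"gripper":6},{"ax":0,"ay":0,"az":0,"tx":0,"ty":0,"tz":0,"gripper":6},{"ax":0,"ay":0,"az":0,"tx":0,"ty":0,"tz":0,"gripper":6},{"ax":0,"ay":0,"az":0,"tx":0,"ty":0,"tz":0,"gripper":6},{"ax":0,"ay":0,"az":0,"tx":0,"ty":0,"tz":2,"gripper":6},{"ax":0,"ay":0,"az":0,"tx":0,"ty":0,"tz":4,"gripper":8},{"ax":0,"ay":0,"az":0,"tx":0,"ty":0,"tz":4,"gripper":8},{"ax":0,"ay":0,"az":0,"tx":0,"ty":-3.5,"tz":0,"gripper":8},{"ax":0,"ay":0,"az":0,"tx":0,"ty":-4,"tz":0,"gripper":8},{"ax":0,"ay":0,"az":0,"tx":0,"ty":-4,"tz":0,"gripper":8},{"ax":0,"ay":0,"az":0,"tx":0,"ty":-4,"tz":0,"gripper":8},{"ax":0,"ay":0,"az":0,"tx":0,"ty":-4,"tz":0,"gripper":8},{"ax":0,"ay":0,"az":0,"tx":0,"ty":-4,"tz":0,"gripper":8},{"ax":0,"ay":0,"az":0,"tx":0,"ty":-4,"tz":0,"gripper":8},{"ax":0,"ay":0,"az":0,"tx":1,"ty":-4,"tz":-1,"gripper":8},{"ax":0,"ay":0,"az":0,"tx":1,"ty":-4,"tz":-1,"gripper":8},{"ax":0,"ay":0,"az":0,"tx":1,"ty":-4,"tz":-1,"gripper":8},{"ax":0,"ay":0,"az":0,"tx":1,"ty":-4,"tz":-1,"gripper":8},{"ax":0,"ay":0,"az":0,"tx":2,"ty":-3,"tz":-2,"gripper":8},{"ax":0,"ay":0,"az":0,"tx":2,"ty":0,"tz":-2,"gripper":8}]'
python3 - <<'E'
from h import *
st(); a=arm.snapshot('top')[:,:,::-1].copy(); b=arm.snapshot('side')[:,:,::-1].copy()
cv2.imwrite('pics/t13_full.png',a); cv2.imwrite('pics/s13_full.png',b)
h=cv2.cvtColor(b,cv2.COLOR_BGR2HSV); m=cv2.inRange(h,(0,150,90),(8,255,255)); m[:,:395]=0;m[:,440:]=0;m[:225]=0;m[290:]=0
print(cv2.connectedComponentsWithStats(m)[2][1:5])
E
```

```text
clock: 30.1
ee_pos: [0.5721, -0.2538, 0.1805]
tcp_rot: [2.337, 2.095, -0.003]
force: [0.1, 0.1, 0.5]
finger_gap: 0.0798
t 30.1 tcp [ 0.5721 -0.2538  0.1805] jaw -6.27 tilt [ 0.0009 -0.0034] F [0.1 0.1 0.5] gap 0.0798
[[405 238  22  23 312]]
```

```bash
python3 -m pendant '[{"ax":0,"ay":0,"az":0,"tx":1.6,"ty":-1.2,"tz":-1.3,"gripper":8},{"ax":0,"ay":0,"az":0,"tx":1.6,"ty":-1.2,"tz":-1.3,"gripper":8},{"ax":0,"ay":0,"az":0,"tx":1.6,"ty":-1.1,"tz":-1.3,"gripper":8},{"ax":0,"ay":0,"az":0,"tx":0,"ty":0,"tz":0,"gripper":8},{"ax":0,"ay":0,"az":0,"tx":0,"ty":0,"tz":0,"gripper":8}]'
```

```text
clock: 30.7
ee_pos: [0.6202, -0.282, 0.142]
tcp_rot: [-2.331, -2.105, 0.0]
force: [0.2, -0.0, 0.8]
finger_gap: 0.0803
```

```bash
python3 -m pendant '[{"ax":0,"ay":0,"az":0,"tx":0,"ty":-0.7,"tz":0,"gripper":8},{"ax":0,"ay":0,"az":0,"tx":0,"ty":0,"tz":-2.2,"gripper":8},{"ax":0,"ay":0,"az":0,"tx":0,"ty":0,"tz":-3,"gripper":8},{"ax":0,"ay":0,"az":0,"tx":0,"ty":0,"tz":-3,"gripper":8},{"ax":0,"ay":0,"az":0,"tx":0,"ty":0,"tz":-2,"gripper":8},{"ax":0,"ay":0,"az":0,"tx":0,"ty":0,"tz":0,"gripper":8},{"ax":0,"ay":0,"az":0,"tx":0,"ty":0,"tz":0,"gripper":6},{"ax":0,"ay":0,"az":0,"tx":0,"ty":0,"tz":0,"gripper":6},{"ax":0,"ay":0,"az":0,"tx":0,"ty":0,"tz":0,"gripper":6},{"ax":0,"ay":0,"az":0,"tx":0,"ty":0,"tz":0,"gripper":3.5},{"ax":0,"ay":0,"az":0,"tx":0,"ty":0,"tz":0,"gripper":3.5},{"ax":0,"ay":0,"az":0,"tx":0,"ty":0,"tz":0,"gripper":3.5},{"ax":0,"ay":0,"az":0,"tx":0,"ty":0,"tz":0,"gripper":3.5},{"ax":0,"ay":0,"az":0,"tx":0,"ty":0,"tz":0,"gripper":3.5},{"ax":0,"ay":0,"az":0,"tx":0,"ty":0,"tz":0,"gripper":3.5}]'
```

```text
clock: 32.2
ee_pos: [0.6216, -0.2899, 0.0409]
tcp_rot: [2.331, 2.104, 0.002]
force: [0.1, 0.2, 6.3]
finger_gap: 0.0439
```

```bash
python3 -m pendant '[{"ax":0,"ay":0,"az":0,"tx":0,"ty":0,"tz":1,"gripper":3.5},{"ax":0,"ay":0,"az":0,"tx":0,"ty":0,"tz":2,"gripper":3.5},{"ax":0,"ay":0,"az":0,"tx":-2,"ty":1,"tz":2,"gripper":3.5},{"ax":0,"ay":0,"az":0,"tx":-3,"ty":2,"tz":3,"gripper":3.5},{"ax":0,"ay":0,"az":0,"tx":-3,"ty":2,"tz":3,"gripper":3.5},{"ax":0,"ay":0,"az":0,"tx":-3,"ty":2,"tz":3,"gripper":3.5},{"ax":0,"ay":0,"az":0,"tx":-2,"ty":3,"tz":3,"gripper":3.5},{"ax":0,"ay":0,"az":0,"tx":-1,"ty":4,"tz":0.5,"gripper":3.5},{"ax":0,"ay":0,"az":0,"tx":-0.3,"ty":4,"tz":0,"gripper":3.5},{"ax":0,"ay":0,"az":0,"tx":0,"ty":4,"tz":0,"gripper":3.5},{"ax":0,"ay":0,"az":0,"tx":0,"ty":4,"tz":0,"gripper":3.5},{"ax":0,"ay":0,"az":0,"tx":0,"ty":4,"tz":0,"gripper":3.5},{"ax":0,"ay":0,"az":0,"tx":0,"ty":4,"tz":0,"gripper":3.5},{"ax":0,"ay":0,"az":0,"tx":0,"ty":2,"tz":0,"gripper":3.5},{"ax":0,"ay":0,"az":0,"tx":0,"ty":0.5,"tz":0,"gripper":3.5},{"ax":0,"ay":0,"az":0,"tx":0,"ty":0,"tz":0,"gripper":3.5},{"ax":0,"ay":0,"az":0,"tx":0,"ty":0,"tz":0,"gripper":3.5}]'
```

```text
clock: 33.9
ee_pos: [0.4777, 0.0738, 0.2146]
tcp_rot: [2.334, 2.103, -0.001]
force: [-0.1, -0.3, -1.5]
finger_gap: 0.0435
```

```bash
python3 -m pendant '[{"ax":0,"ay":0,"az":0,"tx":0.1,"ty":0.4,"tz":0,"gripper":3.5},{"ax":0,"ay":0,"az":0,"tx":0,"ty":0,"tz":-2,"gripper":3.5},{"ax":0,"ay":0,"az":0,"tx":0,"ty":0,"tz":-1.5,"gripper":3.5},{"ax":0,"ay":0,"az":0,"tx":0,"ty":0,"tz":-0.7,"gripper":3.5},{"ax":0,"ay":0,"az":0,"tx":0,"ty":0,"tz":0,"gripper":3.5},{"ax":0,"ay":0,"az":0,"tx":0,"ty":0,"tz":0,"gripper":3.5}]'
python3 -m pendant '[{"ax":0,"ay":0,"az":0,"tx":0,"ty":0,"tz":-0.4,"gripper":3.5},{"ax":0,"ay":0,"az":0,"tx":0,"ty":0,"tz":-0.3,"gripper":3.5},{"ax":0,"ay":0,"az":0,"tx":0,"ty":0,"tz":0,"gripper":3.5},{"ax":0,"ay":0,"az":0,"tx":0,"ty":0,"tz":0,"gripper":3.5}]'
```

```text
clock: 34.5
ee_pos: [0.4792, 0.0791, 0.173]
tcp_rot: [2.332, 2.104, 0.001]
force: [-0.4, -0.4, -2.2]
finger_gap: 0.0437
clock: 34.9
ee_pos: [0.4788, 0.0795, 0.1656]
tcp_rot: [-2.332, -2.105, -0.0]
force: [0.0, 0.4, -1.6]
finger_gap: 0.0439
```

```bash
python3 -m pendant '[{"ax":0,"ay":0,"az":0,"tx":0,"ty":0,"tz":-0.3,"gripper":3.5},{"ax":0,"ay":0,"az":0,"tx":0,"ty":0,"tz":0,"gripper":3.5},{"ax":0,"ay":0,"az":0,"tx":0,"ty":0,"tz":0,"gripper":3.5}]'
```

```text
clock: 35.2
ee_pos: [0.4792, 0.0797, 0.1628]
tcp_rot: [2.332, 2.105, 0.001]
force: [-0.3, 0.3, 2.2]
finger_gap: 0.0435
```

Seated with light contact; release, withdraw and look.

```bash
python3 -m pendant '[{"ax":0,"ay":0,"az":0,"tx":0,"ty":0,"tz":0,"gripper":6},{"ax":0,"ay":0,"az":0,"tx":0,"ty":0,"tz":0,"gripper":6},{"ax":0,"ay":0,"az":0,"tx":0,"ty":0,"tz":0,"gripper":6},{"ax":0,"ay":0,"az":0,"tx":0,"ty":0,"tz":0,"gripper":6},{"ax":0,"ay":0,"az":0,"tx":0,"ty":0,"tz":2,"gripper":6},{"ax":0,"ay":0,"az":0,"tx":0,"ty":0,"tz":4,"gripper":8},{"ax":0,"ay":0,"az":0,"tx":0,"ty":0,"tz":4,"gripper":8},{"ax":0,"ay":0,"az":0,"tx":0,"ty":-4,"tz":0,"gripper":8},{"ax":0,"ay":0,"az":0,"tx":0,"ty":-4,"tz":0,"gripper":8},{"ax":0,"ay":0,"az":0,"tx":0,"ty":-4,"tz":0,"gripper":8},{"ax":0,"ay":0,"az":0,"tx":0,"ty":-4,"tz":0,"gripper":8},{"ax":0,"ay":0,"az":0,"tx":0,"ty":-4,"tz":0,"gripper":8},{"ax":0,"ay":0,"az":0,"tx":0,"ty":-4,"tz":0,"gripper":8},{"ax":0,"ay":0,"az":0,"tx":0,"ty":-4,"tz":0,"gripper":8},{"ax":0,"ay":0,"az":0,"tx":0,"ty":0,"tz":0,"gripper":8}]'
python3 - <<'E'
from h import *
st(); a=arm.snapshot('top')[:,:,::-1].copy(); b=arm.snapshot('side')[:,:,::-1].copy()
crop(a,'a',(195,165,375,295),2.6); crop(b,'b',(180,60,380,250),2.6)
x,y=cv2.imread('pics/a.png'),cv2.imread('pics/b.png')
x=cv2.copyMakeBorder(x,0,y.shape[0]-x.shape[0],0,0,0); v=np.hstack([x,y]); s=800/v.shape[1]
cv2.imwrite('pics/c14.png',cv2.resize(v,None,fx=s,fy=s,interpolation=cv2.INTER_AREA))
E
```

```text
clock: 36.7
ee_pos: [0.4774, -0.2066, 0.2629]
tcp_rot: [2.339, 2.093, -0.003]
force: [0.6, -0.7, 0.6]
finger_gap: 0.08
t 36.7 tcp [ 0.4774 -0.2066  0.2629] jaw -6.34 tilt [ 0.0005 -0.003 ] F [ 0.6 -0.7  0.6] gap 0.08
```

View pics/c14.png

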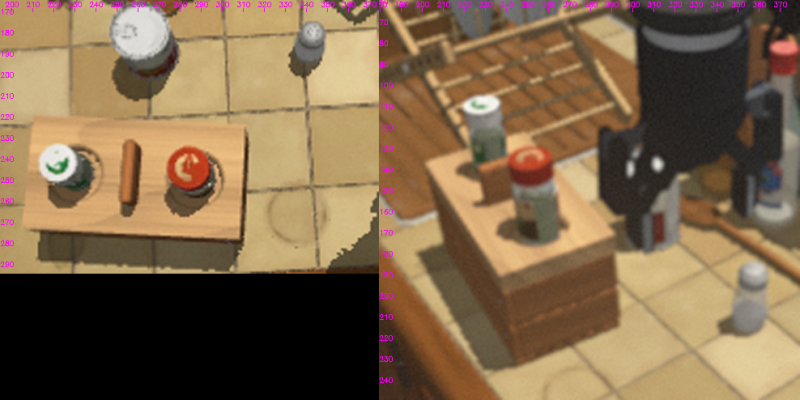

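Both spice jars stand upright in their wells, at about (228,243) and (283,246) in the top view. The tray lies flat on the rim, and the tin and shaker are upright where they were.

```bash
python3 -c "
from station import arm
arm.job_done()"
```

```text
the job is handed in; nothing more can be done
```

The pantry box is packed in the order you asked, and I handed the job in about 37 s into the 109 s limit.

**What I did**
- **Heavy jars:** I stood the white-lid jar and the mustard jar one in each compartment.
- **Tray:** I lowered it onto the box. The gripper stopped 99.9 mm above its height at pick-up, against 100 mm expected, so the feet are inside the walls.
- **Spice jars:** I put the green-label one in the left well (+y) and the red-cap one in the right (-y).

**Last checks**
- The final pictures show the tray flat on the rim and both spice jars upright in their wells.
- The tin and the salt shaker are upright and look unmoved; I did not measure their positions again.
- I saw the two heavy jars standing in the box before the tray covered them. They cannot be seen now.
- The largest force I read was 19 N, while seating the tray. I only read forces at the end of each move.

**What disagreed**
- **Mustard jar:** my first try at gripping it closed just above the lid, because the open fingertips stood about 2 cm higher than I expected. I reopened, went 2 cm lower and gripped it there. The jar did not move.
- **Cameras:** the side view placed things about 5–9 mm off in y from the top view. I went by the top view, and each grasp and fit bore it out.

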